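# Set the carton jig's fence and torque down its clamp screw

## Task

Gently slide the fence of the carton jig up to the carton lying in it and on, until the carton is held snugly between the fence and the end stop. Then swing the torque wrench that stands on the clamp screw clockwise (seen from above) until its handle clicks and gives way, stop right there without pushing the handle on through its free play, and let go. Leave the other things on the table as they are.

Things in the scene. Friction and masses are not known exactly. Their poses are not given: they have to be found in the camera images.
- jig: Flat dark steel base plate of the jig, 130 mm (its x) by 325 mm (its y) by 14 mm, fixed to the table. Origin: on the screw's upright axis, on the plate's underside, 6 mm above the table; its z is up and jig z below counts from here. The plate runs from y = +75 to -250 mm; the fence, the carton and the end stop lie to -y of the screw.
- stop_face (a point): Middle of the end stop's face that the carton shall bear on, at jig (0, -216, 44) mm. The stop is a fixed aluminium plate 120 mm wide, 12 mm thick, its top at jig z = 74 mm; its face looks to jig +y.
- gauge_carton: Small dark-red carton, about 0.25 kg, lying loose between fence and end stop, up to about 1 cm off the stop, slightly skew. As it lies: 133 mm along jig x, 58 along jig y, 74 high (top at jig z = 88 mm). Origin: centre of its end face towards jig -x; its z axis points along jig +x. More than 20 N between fence and carton crushes it; about 6 N slide fence and carton.
- slide_fence (a joint): Travel of the fence along jig -y in m, towards the end stop. 0 = fully back; about 0.061 when the 58 mm carton is snug between fence and stop. Friction about 3 N, stays where it is left.
- fence_back (a point): Middle of the fence's back, the face to push on, which looks to jig +y; at jig (0, -85 - travel, 64) mm. The fence is an upright aluminium plate, 110 mm along jig x, 12 thick, top at jig z = 74 mm, on a slotted strap (54 mm wide, 10 thick, top at jig z = 24) that runs under the screw. From its back to the wrench head there are at least 60 mm free above the strap.
- wrench_top (a point): Top centre of the round wrench head (46 mm across), on the screw's upright axis at jig z = 88 mm. The wrench stays on the screw and is not taken off. Site x axis: the long axis of the wrench head; the handle stands out to its -x.
- wrench_grip (a point): Middle of the black grip of the wrench handle: a level round bar 28 mm thick, 105 long, axis at jig z = 74 mm; this point is 167 mm from the screw's axis. Site x lies along the handle and points to the screw. The handle starts roughly along jig -x (within 32 degrees). Tightening = clockwise from above: the grip moves to jig +y, then round the screw's axis.
- wrench_handle (a joint): Breakaway of the handle against the wrench head, rad, hinge 42 mm from the screw's axis. 0 = straight, until about 13 N across the handle at wrench_grip (1.6 N m); then it gives way at a force that hardly rises (14 N at 0.30) up to 0.30, the end of its free play, where the screw would be overtightened. Springs back to 0 when let go. A good click is 0.06 to 0.20, held a moment.
- screw_nip (a joint): How far the screw is nipped down past its seat, rad: 0 = not tight, 0.06 to 0.09 = tight; stays. The screw first turns easily (2 to 4 N at the grip) through an unknown 0.12 to 0.45 rad, then nips down (5 to 8 N), then stands firm and the handle must click. The head ratchets: swinging the handle back does not undo it.
- masking_tape: Bystander: roll of masking tape, 100 mm across, 25 mm high, lying on the table to the front right. Origin: centre of its underside.
- label_roll: Bystander: small roll of labels, 72 mm across, 33 mm high, behind the jig on the left. Origin: centre of its underside.
- marker: Bystander: black and white marker pen, 135 mm long, 17 mm thick, lying on the table to the front left, beyond the fixed green bag sealer (a long machine up to 0.25 m high at about y = 0.07 to 0.18 m; keep the arm clear of it). Origin: centre of its underside.

How it is judged:
By the outcome, as a careful person would: the job done as asked, in the order asked, and still so for the second after the job is handed in, with the robot touching nothing.
It also fails if it takes over 72 s, if anything falls off the work surface, if the arm or the gripper's body presses on something with over 40 N, if the wrist force passes 120 N, or if a joint passes its speed limit or range.

## Robot

A 7-joint arm with a two-finger parallel gripper is mounted at the origin on a cart in front of the work surface, level with it; the furniture and walls round the work are solid. World frame = base frame: x ahead of the robot, y to its left, z up, the work surface at z = 0. Lengths are in m, angles in rad, forces in N, time in s.
With the tool pointing down it reaches from about 0.35 to 0.9 m from the base axis. Payload 7.2 kg.
Tool frame: the origin (TCP) lies midway between the tips of the shut fingers; the grasp point (between the pads) lies 19 mm behind it; z points along the fingers, y is the line along which they close (so a half turn about z gives the same grasp; the last joint's range is limited). The gripper opens to 88 mm and grips with 3 to 60 N. Pads are 20 mm wide; open, the fingers measure 115 mm over their backs; the gripper's body (75 mm by 178 mm) begins 61 mm behind the grasp point.
Start: joints at [-1.402, 0.411, -0.013, 1.596, 0.006, 1.134, -0.082], TCP at [0.147, 0.608, 0.223] pointing down, gripper open.
Joint ranges: [-2.95, 2.95], [-0.29, 1.99], [-1.47, 1.44], [0.14, 2.54], [-1.03, 4.17], [0.13, 1.85], [-2.86, 2.86]. Speed limits (rad/s): [2.39, 2.39, 3.01, 3.01, 3.14, 3.14, 3.14].

## Interface

Orientations are given as a 3x3 rotation matrix whose columns are the frame's x, y, z axes.
In Python, from rig import arm gives the robot as it stands. The module is installed in compiled form; this text tells all that it offers.
- The arm moves only by the tool apply_moves, never from a script. Its argument "moves" is a list of rows, each a list of 7 numbers: the turn, a rotation vector about the world's x, y, z in units of 10 degrees (1.0 is 10 degrees), then the shift along the world's x, y, z in m, then the closure, from -1 (fully open) to 1 (shut). In form: [[rx, ry, rz, dx, dy, dz, fingers], ...]. A call has 1 to 10 rows; each row shifts and turns the commanded pose from where the row before left it; what a row does not reach is not made up. A row lasts 1/8 s, in which the tool goes at most 62.5 mm and 10.7 degrees, less where a joint would pass 70% of its speed; a pose out of reach is approached as far as the arm can. A call is refused whole if a number of a shift passes 0.0625 or a number of a turn 1, either way. A call with a gripper value outside its range is refused whole. The fingers move at their own pace and stop on an object; the grip force is fixed at half the most. Time passes only in rows, so rows that do not move let the fingers close. It gives the time, the measured TCP pose, the force, the opening and the grip force at its end, in the units of the state.
- arm.read_state(): the state, without advancing time (a new reading comes with each control period).
- arm.capture(name): name is "side" or "top" or "wrist"; returns (picture, depth): 480x640x3 uint8, red, green, blue; 480x640 float32, m along the optical axis (not along the pixel's ray), 0 where there is no reading.
- arm.get_calibration(name): a dict with "fx", "fy", "cx", "cy" (pixels), "origin" and "attitude" of the camera in the world. Camera axes: x right, y down, z forward; pixel columns grow to the right and rows downward; lengths in m; the calibration is good to about 2 mm. A picture is of the moment at which its call begins: read the wrist's pose just before it. get_calibration takes no time and is no camera call; for the wrist camera it gives the pose at the moment of the call.
- arm.close_job(): hands the job in; it is judged then, once.
The state is a dict: "clock": time; "joint_pos": joint angles; "joint_velocities": joint speeds; "joint_torque": joint torques, N m; "eef_pos": TCP position; "eef_rot": TCP orientation; "wrist_force": force on the tool from outside, world axes, zero at the start; "wrist_torque": the same for the moment, N m; "width": opening from 0.0 (shut) to 1.0 (fully open); "gripper_force": force on a finger pad.
Only numpy, scipy, OpenCV 4.12 (cv2) and the standard library are available. Lean on these libraries where they do the work, as an engineer would, in place of code of your own. Each camera call takes 0.05 s, during which the arm holds its last target. There are 200 camera calls.

## Working session

There is one attempt and no reset: what is moved stays moved. The work goes in short steps, Python scripts to look and compute and a tool call to move; the robot and the scene stay as the last step left them, time stands still between calls to the robot, and variables do not carry over. Pictures are saved under pics/ and viewed, at most 10 in all, crops included, and the job is handed in when it is done.

Besides the shell and the picture viewer there is one more tool, called after "Request:" in YAML: its name, and indented under it one key for each argument. apply_moves: Moves the arm, as the interface text tells. Its arguments: {"type":"object","properties":{"moves":{"type":"array","items":{"type":"array","items":{"type":"number"}}}},"required":["moves"]}

```bash
mkdir -p pics; cat > h.py <<'E'
import numpy as np, cv2
from rig import arm
def shot(cam,fn=None):
    cal=arm.get_calibration(cam); im,d=arm.capture(cam)
    if fn: cv2.imwrite('pics/'+fn,im[:,:,::-1])
    v,u=np.mgrid[:480,:640]
    P=np.stack([(u-cal['cx'])/cal['fx']*d,(v-cal['cy'])/cal['fy']*d,d],-1)
    W=P@np.array(cal['attitude']).T+np.array(cal['origin']); W[d==0]=np.nan
    return im,W,cal
E
python3 - <<'E'
from h import *
np.set_printoptions(precision=4,suppress=True)
for c in('top','side'):
    im,W,cal=shot(c,c+'0.png'); np.savez('pics/'+c+'0.npz',im=im,W=W); print(c,cal)
print(arm.read_state())
E
```

```text
top {'fx': 582.05650282653, 'fy': 582.05650282653, 'cx': 316.6461716658555, 'cy': 225.8645522718729, 'origin': array([ 0.5134, -0.0662,  1.1844]), 'attitude': array([[ 0.0184, -0.9946,  0.1023],
       [-0.9997, -0.0168,  0.0165],
       [-0.0147, -0.1025, -0.9946]])}
side {'fx': 483.35490013541914, 'fy': 483.35490013541914, 'cx': 316.4034415501288, 'cy': 234.09091403638223, 'origin': array([0.6306, 0.759 , 0.5804]), 'attitude': array([[-0.9992,  0.0076, -0.0402],
       [ 0.0383,  0.5204, -0.8531],
       [ 0.0144, -0.8539, -0.5203]])}
{'clock': 0.1, 'joint_pos': array([-1.4022,  0.4118, -0.0127,  1.5969,  0.0056,  1.1343, -0.0822]), 'joint_velocities': array([ 0.    , -0.0012,  0.0003, -0.0031,  0.0023, -0.0014, -0.0006]), 'joint_torque': array([  0.0026, -58.9103,   0.6439, -29.1712,  -0.0537,   0.0144,
         0.    ]), 'eef_pos': array([0.1466, 0.6071, 0.2219]), 'eef_rot': array([[-0.9721,  0.2346, -0.0002],
       [ 0.2346,  0.9721, -0.0015],
       [-0.0001, -0.0015, -1.    ]]), 'wrist_force': array([ 0.6415,  0.3139, -0.0168]), 'wrist_torque': array([0.0047, 0.0443, 0.0142]), 'gripper_force': 0.0, 'width': 0.9972768347574572}
```

View pics/top0.png

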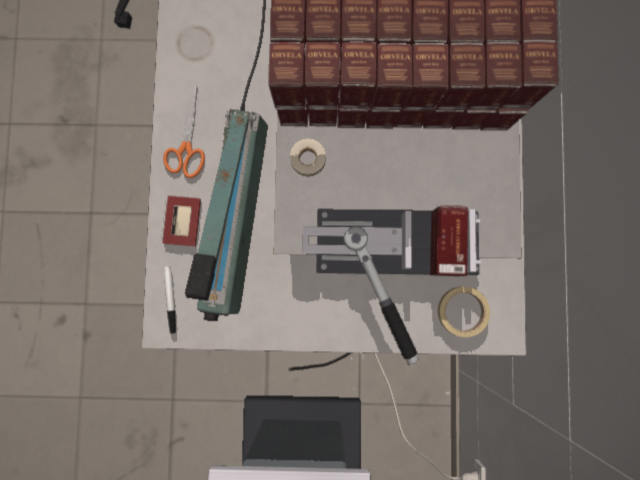

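View pics/side0.png

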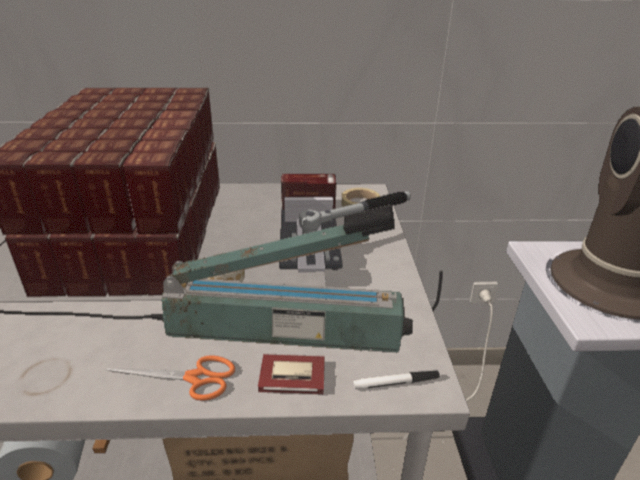

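The top view shows the screw and wrench head at about (356,238) and the handle running down-right to the grip at about (398,330). The fence is at (407,240), the carton at (450,240) and the stop at (475,240). The side view shows the sealer between the arm and the jig.

```bash
python3 - <<'E'
from h import *
np.set_printoptions(precision=4,suppress=True)
f=np.load('pics/top0.npz');W=f['W'];im=f['im'].astype(int)
print('head',W[238,356],'grip',W[330,398])
def comp(name,u0,u1,v0,v1,z0,z1):
    S=W[v0:v1,u0:u1].reshape(-1,3); S=S[(S[:,2]>z0)&(S[:,2]<z1)]
    r=cv2.minAreaRect((S[:,:2]*1000).astype(np.float32)); print(name,len(S),'z',np.median(S[:,2]),r); return S
comp('fence',398,416,200,280,.074,.09)
comp('carton',428,472,195,285,.088,.102)
comp('stop',468,485,200,280,.07,.086)
comp('plate',310,345,200,280,.015,.026)
S=comp('head',340,372,222,252,.085,.105)
S=comp('handle',375,420,290,370,.07,.102)
c=S[:,:2].mean(0);_,_,v=np.linalg.svd(S[:,:2]-c);print(c,v[0])
comp('tape',430,500,280,345,.015,.035); comp('sealer',180,270,100,320,.05,.3)
s=W[100:320,180:275].reshape(-1,3);print(np.nanmax(s,0))
# plate dark colour outline
m=(im.sum(2)<200)&(abs(W[:,:,2]-.02)<.006); m[:, :300]=0;m[:200]=0;m[290:]=0;m[:,490:]=0
S=W[m];print('plate',len(S),cv2.minAreaRect((S[:,:2]*1000).astype(np.float32)))
E
```

```text
head [ 0.6035 -0.1222  0.0978] grip [ 0.4347 -0.2021  0.0915]
fence 345 z 0.07985462826925005 ((606.1312255859375, -220.83058166503906), (109.0553970336914, 10.65645980834961), 0.215908944606781)
carton 2112 z 0.09276653494552722 ((604.4137573242188, -301.6790466308594), (57.99872970581055, 132.11000061035156), 88.21296691894531)
stop 466 z 0.07930157689443418 ((605.3603515625, -343.121337890625), (118.15888214111328, 13.435049057006836), 0.026871593669056892)
plate 1143 z 0.020024197456858017 ((605.5586547851562, -68.203857421875), (129.52830505371094, 68.3347396850586), 0.7961258888244629)
head 500 z 0.0932598075929536 ((603.3485107421875, -121.7018051147461), (47.576263427734375, 43.813629150390625), 0.3730352222919464)
handle 1129 z 0.09049044708782494 ((443.2992858886719, -199.39083862304688), (149.96823120117188, 28.976104736328125), 25.605161666870117)
[ 0.4403 -0.2002] [-0.9002 -0.4354]
tape 908 z 0.024082624002493058 ((469.1892395019531, -340.18511962890625), (97.27965545654297, 99.04946899414062), 10.972929000854492)
sealer 8381 z 0.09087561711720626 ((649.4378051757812, 122.74047088623047), (69.78089141845703, 412.839599609375), 83.0810546875)
[0.8996 0.2459 0.2489]
plate 3472 ((604.7816162109375, -208.6365203857422), (127.08735656738281, 320.3021240234375), 0.2258669137954712)
```

Request:
apply_moves:
  moves:
    - [0,0,0,0,0,0.05,1]
    - [0,0,0,0,0,0.05,1]
    - [0,0,0,0,0,0.05,1]
    - [0,0,-0.48,0.029,-0.049,0,1]
    - [0,0,-0.48,0.029,-0.049,0,1]
    - [0,0,-0.48,0.029,-0.049,0,1]
    - [0,0,-0.48,0.029,-0.049,0,1]
    - [0,0,-0.48,0.029,-0.049,0,1]
    - [0,0,-0.48,0.029,-0.049,0,1]
    - [0,0,-0.48,0.029,-0.049,0,1]

```text
clock: 1.35
eef_pos: [0.3502, 0.2627, 0.3725]
eef_rot: [[-0.678, 0.735, -0.0], [0.735, 0.678, 0.0], [0.0, 0.0, -1.0]]
wrist_force: [1.9, 0.3, -0.2]
width: 0.006
gripper_force: 0.0
```

Request:
apply_moves:
  moves:
    - [0,0,-0.48,0.029,-0.049,0,1]
    - [0,0,-0.48,0.029,-0.049,0,1]
    - [0,0,-0.48,0.029,-0.049,0,1]
    - [0,0,-0.48,0.029,-0.049,0,1]
    - [0,0,-0.48,0.029,-0.049,0,1]
    - [0,0,-0.48,0.029,-0.049,0,1]
    - [0,0,-0.48,0.029,-0.049,0,1]
    - [0,0,-0.48,0.029,-0.049,0,1]
    - [0,0,-0.44,0.023,-0.049,0,1]
    - [0,0,0,0,0,0,1]

```text
clock: 2.6
eef_pos: [0.6043, -0.1811, 0.3712]
eef_rot: [[0.007, 1.0, -0.003], [1.0, -0.007, -0.003], [-0.003, -0.003, -1.0]]
wrist_force: [-0.6, -0.2, 0.5]
width: 0.007
gripper_force: 0.0
```

Request:
apply_moves:
  moves:
    - [0,0,0,0,0.002,-0.05,1]
    - [0,0,0,0,0,-0.06,1]
    - [0,0,0,0,0,-0.06,1]
    - [0,0,0,0,0,-0.06,1]
    - [0,0,0,0,0,-0.04,1]
    - [0,0,0,0,0,-0.03,1]
    - [0,0,0,0,0,-0.02,1]
    - [0,0,0,0,0,0,1]
    - [0,0,0,0,0,0,1]

```text
clock: 3.72
eef_pos: [0.6054, -0.1745, 0.0539]
eef_rot: [[-0.001, 1.0, 0.002], [1.0, 0.001, -0.0], [-0.0, 0.002, -1.0]]
wrist_force: [0.3, -0.2, -0.1]
width: 0.009
gripper_force: 0.0
```

Request:
apply_moves:
  moves:
    - [0,0,0,0,-0.006,0,1]
    - [0,0,0,0,-0.006,0,1]
    - [0,0,0,0,-0.005,0,1]
    - [0,0,0,0,-0.003,0,1]
    - [0,0,0,0,-0.003,0,1]
    - [0,0,0,0,-0.003,0,1]
    - [0,0,0,0,-0.003,0,1]
    - [0,0,0,0,0,0,1]

```text
clock: 4.72
eef_pos: [0.6046, -0.2036, 0.0526]
eef_rot: [[-0.0, 1.0, 0.0], [1.0, 0.0, -0.0], [-0.0, 0.0, -1.0]]
wrist_force: [0.5, -1.2, 0.6]
width: 0.003
gripper_force: 0.0
```

Request:
apply_moves:
  moves:
    - [0,0,0,0,-0.003,0,1]
    - [0,0,0,0,-0.004,0,1]
    - [0,0,0,0,-0.004,0,1]
    - [0,0,0,0,-0.004,0,1]
    - [0,0,0,0,-0.004,0,1]
    - [0,0,0,0,-0.004,0,1]
    - [0,0,0,0,-0.004,0,1]
    - [0,0,0,0,-0.004,0,1]
    - [0,0,0,0,-0.004,0,1]
    - [0,0,0,0,-0.003,0,1]

```text
clock: 5.98
eef_pos: [0.6047, -0.2417, 0.0526]
eef_rot: [[-0.001, 1.0, 0.0], [1.0, 0.001, -0.0], [-0.0, 0.0, -1.0]]
wrist_force: [2.1, 2.6, -0.5]
width: 0.002
gripper_force: 1.6
```

Request:
apply_moves:
  moves:
    - [0,0,0,0,-0.002,0,1]
    - [0,0,0,0,-0.001,0,1]
    - [0,0,0,0,-0.001,0,1]
    - [0,0,0,0,-0.001,0,1]
    - [0,0,0,0,-0.001,0,1]
    - [0,0,0,0,0,0,1]

```text
clock: 6.72
eef_pos: [0.6046, -0.2477, 0.0527]
eef_rot: [[-0.0, 1.0, 0.0], [1.0, 0.0, -0.0], [-0.0, 0.0, -1.0]]
wrist_force: [1.1, 2.3, -0.8]
width: 0.006
gripper_force: 1.2
```

Request:
apply_moves:
  moves:
    - [0,0,0,0,-0.001,0,1]
    - [0,0,0,0,-0.001,0,1]
    - [0,0,0,0,-0.001,0,1]
    - [0,0,0,0,0,0,1]

```text
clock: 7.22
eef_pos: [0.6046, -0.2506, 0.0527]
eef_rot: [[-0.0, 1.0, 0.0], [1.0, 0.0, -0.0], [-0.0, 0.0, -1.0]]
wrist_force: [0.9, 2.9, -0.1]
width: 0.009
gripper_force: 1.7
```

Request:
apply_moves:
  moves:
    - [0,0,0,0,-0.001,0,1]
    - [0,0,0,0,-0.001,0,1]
    - [0,0,0,0,-0.001,0,1]
    - [0,0,0,0,0,0,1]

```text
clock: 7.72
eef_pos: [0.6046, -0.2536, 0.0527]
eef_rot: [[-0.0, 1.0, 0.0], [1.0, 0.0, -0.0], [-0.0, 0.0, -1.0]]
wrist_force: [1.0, 3.5, 1.1]
width: 0.008
gripper_force: 2.0
```

Request:
apply_moves:
  moves:
    - [0,0,0,0,-0.001,0,1]
    - [0,0,0,0,-0.001,0,1]
    - [0,0,0,0,0,0,1]

```text
clock: 8.1
eef_pos: [0.6046, -0.2557, 0.0527]
eef_rot: [[-0.0, 1.0, 0.0], [1.0, 0.0, -0.0], [-0.0, 0.0, -1.0]]
wrist_force: [1.6, 3.8, 0.5]
width: 0.01
gripper_force: 1.9
```

```bash
python3 - <<'E'
from h import *
np.set_printoptions(precision=4,suppress=True)
im,W,cal=shot('top','top1.png')
def comp(name,u0,u1,v0,v1,z0,z1):
    S=W[v0:v1,u0:u1].reshape(-1,3); S=S[(S[:,2]>z0)&(S[:,2]<z1)]
    print(name,len(S),cv2.minAreaRect((S[:,:2]*1000).astype(np.float32)))
comp('carton',428,475,195,285,.088,.102)
comp('stop',468,485,200,280,.07,.086)
comp('fence',410,436,200,280,.074,.086)
E
```

```text
carton 0 ((0.0, 0.0), (0.0, 0.0), 0.0)
stop 0 ((0.0, 0.0), (0.0, 0.0), 0.0)
fence 0 ((0.0, 0.0), (0.0, 0.0), 0.0)
```

View pics/top1.png

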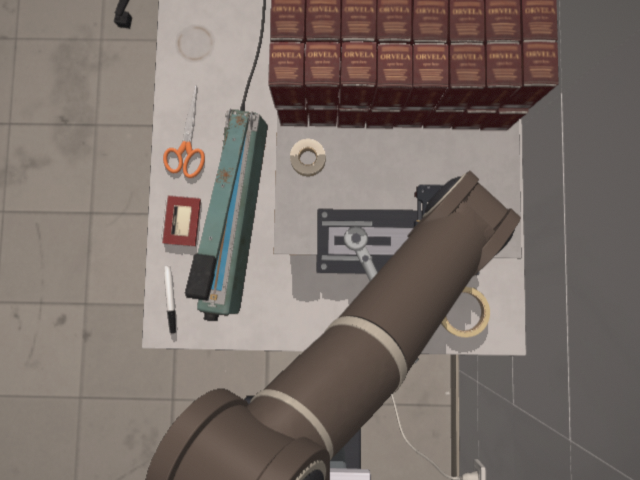

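The arm hides the fence and carton in the top view, around (450,240), so I'll go on by force in small steps.

Request:
apply_moves:
  moves:
    - [0,0,0,0,-0.001,0,1]
    - [0,0,0,0,-0.001,0,1]
    - [0,0,0,0,0,0,1]

```text
clock: 8.52
eef_pos: [0.6046, -0.2557, 0.0527]
eef_rot: [[-0.001, 1.0, -0.001], [1.0, 0.001, 0.003], [0.003, -0.001, -1.0]]
wrist_force: [-0.6, 8.1, 3.9]
width: 0.005
gripper_force: 4.3
```

Request:
apply_moves:
  moves:
    - [0,0,0,0,-0.001,0,1]
    - [0,0,0,0,0,0,1]

```text
clock: 8.78
eef_pos: [0.6046, -0.2557, 0.0527]
eef_rot: [[-0.002, 1.0, -0.001], [1.0, 0.002, 0.004], [0.004, -0.001, -1.0]]
wrist_force: [-1.8, 11.3, 5.9]
width: 0.001
gripper_force: 5.6
```

Request:
apply_moves:
  moves:
    - [0,0,0,0,-0.001,0,1]
    - [0,0,0,0,0,0,1]

```text
clock: 9.02
eef_pos: [0.6046, -0.2557, 0.0527]
eef_rot: [[-0.003, 1.0, -0.001], [1.0, 0.003, 0.006], [0.006, -0.001, -1.0]]
wrist_force: [-1.7, 13.7, 8.0]
width: 0.006
gripper_force: 6.8
```

Request:
apply_moves:
  moves:
    - [0,0,0,0,0.005,0,1]
    - [0,0,0,0,0.015,0,1]
    - [0,0,0,0,0.015,0,1]
    - [0,0,0,0,0.015,0.01,1]
    - [0,0,0,0,0,0.05,1]
    - [0,0,0,0,0,0.06,1]
    - [0,0,0,0,0,0.06,1]
    - [0,0,0,0,0.05,0.03,1]
    - [0,0,0,0,0.06,0,1]
    - [0,0,0,0,0,0,1]

```text
clock: 10.28
eef_pos: [0.6054, -0.0922, 0.2631]
eef_rot: [[-0.01, 1.0, 0.001], [1.0, 0.01, 0.003], [0.003, 0.001, -1.0]]
wrist_force: [-0.3, 0.4, 0.2]
width: 0.005
gripper_force: 0.0
```

```bash
python3 - <<'E'
from h import *
np.set_printoptions(precision=4,suppress=True)
im,W,cal=shot('top','top2.png')
def comp(name,u0,u1,v0,v1,z0,z1):
    S=W[v0:v1,u0:u1].reshape(-1,3); S=S[(S[:,2]>z0)&(S[:,2]<z1)]
    if len(S)==0: print(name,0);return
    print(name,len(S),cv2.minAreaRect((S[:,:2]*1000).astype(np.float32)),S[:,1].min(),S[:,1].max())
comp('carton',428,480,195,285,.088,.102)
comp('stop',468,485,200,280,.07,.086)
comp('fence',410,440,200,280,.074,.086)
print(arm.read_state()['joint_pos'])
E
```

```text
carton 2146 ((605.5222778320312, -307.7362060546875), (57.909385681152344, 132.8020477294922), 89.5041275024414) -0.3371243227915227 -0.2786781765501827
stop 299 ((605.427734375, -345.04864501953125), (10.55335807800293, 118.31050109863281), 89.98341369628906) -0.35033311237080983 -0.3397722271309701
fence 459 ((602.6995849609375, -273.5670471191406), (126.21210479736328, 13.908839225769043), 0.001787682413123548) -0.28052301869954727 -0.2666119287105623
[-0.4666  0.4292  0.7709  1.6132 -0.3142  1.2271  0.372 ]
```

View pics/top2.png

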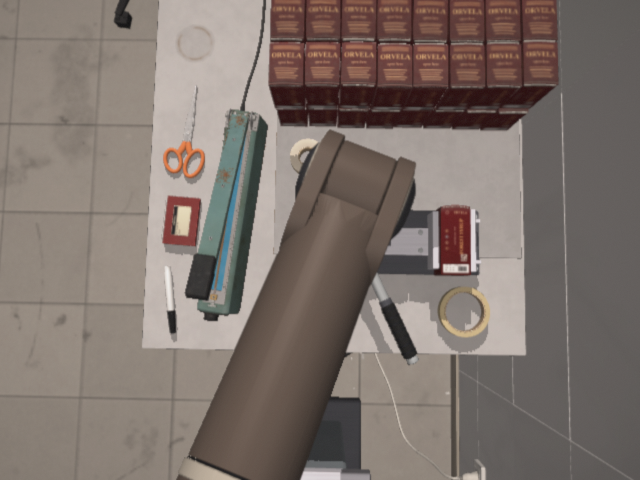

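The carton now lies square, with edges at y = -0.337 and -0.279 against the stop and fence (px 440–478). The tape and wrench grip (398,330) are unmoved. Next is the wrench.

Request:
apply_moves:
  moves:
    - [0,0,0.66,-0.034,-0.035,0,1]
    - [0,0,0.66,-0.034,-0.035,0,1]
    - [0,0,0.66,-0.033,-0.035,0,1]
    - [0,0,0.66,-0.033,-0.034,0,1]
    - [0,0,0,0,0,0,1]
    - [0,0,0,0,0,-0.06,1]
    - [0,0,0,0,0,-0.06,1]
    - [0,0,0,0,0,-0.05,1]
    - [0,0,0,0,0,-0.035,1]
    - [0,0,0,0,0,0,1]

```text
clock: 11.58
eef_pos: [0.469, -0.2382, 0.0556]
eef_rot: [[-0.444, 0.896, -0.005], [0.896, 0.444, 0.001], [0.003, -0.004, -1.0]]
wrist_force: [0.8, -0.8, 0.6]
width: 0.001
gripper_force: 0.0
```

```bash
python3 - <<'E'
from h import *
np.set_printoptions(precision=4,suppress=True)
s=arm.read_state();print(s['eef_pos'],s['eef_rot'],s['wrist_force'],s['joint_pos'])
S=np.array([.604,-.122]);r=s['eef_pos'][:2]-S
print(np.hypot(*r),np.degrees(np.arctan2(-r[1],-r[0])))
# table: TCP arc for perpendicular offset 25 mm behind grip at handle angle a
for a in range(28,-14,-3):
    t=np.radians(a);print(a,S+.167*np.array([-np.cos(t),-np.sin(t)])-.025*np.array([-np.sin(t),np.cos(t)]))
E
```

```text
[ 0.469  -0.2382  0.0556] [[-0.4437  0.8961 -0.0049]
 [ 0.8961  0.4438  0.0008]
 [ 0.0029 -0.0041 -1.    ]] [ 0.8218 -0.8183  0.6454] [-0.0818  0.5209  0.603   2.0195 -0.4329  0.7334  1.2484]
0.17812151556937517 40.70633236442893
28 [ 0.4683 -0.2225]
25 [ 0.4632 -0.2152]
22 [ 0.4585 -0.2077]
19 [ 0.4542 -0.2   ]
16 [ 0.4504 -0.1921]
13 [ 0.4469 -0.1839]
10 [ 0.4439 -0.1756]
7 [ 0.4413 -0.1672]
4 [ 0.4392 -0.1586]
1 [ 0.4375 -0.1499]
-2 [ 0.4362 -0.1412]
-5 [ 0.4355 -0.1323]
-8 [ 0.4351 -0.1235]
-11 [ 0.4353 -0.1147]
```

Request:
apply_moves:
  moves:
    - [0,0,0,-0.001,0.005,0,1]
    - [0,0,0,-0.001,0.005,0,1]
    - [0,0,0,-0.001,0.004,0,1]
    - [0,0,0,-0.001,0.003,0,1]
    - [0,0,0,-0.001,0.003,0,1]
    - [0,0,0,0,0,0,1]

```text
clock: 12.32
eef_pos: [0.4656, -0.2182, 0.0577]
eef_rot: [[-0.445, 0.895, 0.0], [0.895, 0.445, 0.0], [0.0, 0.0, -1.0]]
wrist_force: [-0.4, -0.2, -0.1]
width: 0.004
gripper_force: 0.0
```

Request:
apply_moves:
  moves:
    - [0,0,0,-0.001,0.003,0,1]
    - [0,0,-0.1,-0.0017,0.0025,0,1]
    - [0,0,-0.1,-0.0016,0.0025,0,1]
    - [0,0,-0.1,-0.0016,0.0025,0,1]
    - [0,0,0,0,0,0,1]

```text
clock: 12.95
eef_pos: [0.4595, -0.2078, 0.0576]
eef_rot: [[-0.397, 0.918, -0.0], [0.918, 0.397, 0.0], [0.0, -0.0, -1.0]]
wrist_force: [1.0, -3.2, -0.3]
width: 0.005
gripper_force: 1.6
```

Request:
apply_moves:
  moves:
    - [0,0,-0.1,-0.0015,0.0026,0,1]
    - [0,0,-0.1,-0.0015,0.0026,0,1]
    - [0,0,-0.1,-0.0014,0.0026,0,1]
    - [0,0,0,0,0,0,1]

```text
clock: 13.45
eef_pos: [0.455, -0.1997, 0.0576]
eef_rot: [[-0.349, 0.937, -0.001], [0.937, 0.349, 0.0], [0.001, -0.0, -1.0]]
wrist_force: [1.0, -3.0, 1.4]
width: 0.004
gripper_force: 1.4
```

Request:
apply_moves:
  moves:
    - [0,0,-0.1,-0.0013,0.0027,0,1]
    - [0,0,-0.1,-0.0013,0.0027,0,1]
    - [0,0,0,0,0,0,1]

```text
clock: 13.82
eef_pos: [0.4524, -0.1944, 0.0576]
eef_rot: [[-0.316, 0.949, -0.001], [0.949, 0.316, 0.0], [0.001, -0.0, -1.0]]
wrist_force: [-0.7, -3.4, 0.7]
width: 0.008
gripper_force: 1.5
```

Request:
apply_moves:
  moves:
    - [0,0,-0.1,-0.0012,0.0027,0,1]
    - [0,0,-0.1,-0.0012,0.0027,0,1]
    - [0,0,0,0,0,0,1]

```text
clock: 14.2
eef_pos: [0.4499, -0.189, 0.0575]
eef_rot: [[-0.283, 0.959, -0.001], [0.959, 0.283, 0.0], [0.001, -0.001, -1.0]]
wrist_force: [-1.4, -3.3, 0.5]
width: 0.004
gripper_force: 1.6
```

Request:
apply_moves:
  moves:
    - [0,0,-0.1,-0.0011,0.0028,0,1]
    - [0,0,-0.1,-0.0011,0.0028,0,1]
    - [0,0,0,0,0,0,1]

```text
clock: 14.58
eef_pos: [0.4478, -0.1835, 0.0576]
eef_rot: [[-0.249, 0.968, -0.0], [0.968, 0.249, 0.0], [0.0, -0.0, -1.0]]
wrist_force: [-1.8, -2.8, 0.9]
width: 0.007
gripper_force: 1.5
```

Request:
apply_moves:
  moves:
    - [0,0,-0.1,-0.001,0.0028,0,1]
    - [0,0,-0.1,-0.001,0.0028,0,1]
    - [0,0,0,0,0,0,1]

```text
clock: 14.95
eef_pos: [0.4459, -0.1779, 0.0576]
eef_rot: [[-0.215, 0.977, -0.0], [0.977, 0.215, 0.0], [0.0, -0.0, -1.0]]
wrist_force: [-1.9, -2.8, 0.7]
width: 0.001
gripper_force: 1.6
```

Request:
apply_moves:
  moves:
    - [0,0,-0.1,-0.0009,0.0028,0,1]
    - [0,0,-0.1,-0.0009,0.0028,0,1]
    - [0,0,0,0,0,0,1]

```text
clock: 15.32
eef_pos: [0.4442, -0.1723, 0.0576]
eef_rot: [[-0.181, 0.983, -0.0], [0.983, 0.181, 0.0], [0.0, -0.0, -1.0]]
wrist_force: [-1.4, -3.8, 1.7]
width: 0.005
gripper_force: 1.6
```

Request:
apply_moves:
  moves:
    - [0,0,-0.1,-0.0008,0.0028,0,1]
    - [0,0,-0.1,-0.0008,0.0028,0,1]
    - [0,0,0,0,0,0,1]

```text
clock: 15.7
eef_pos: [0.4426, -0.1667, 0.0576]
eef_rot: [[-0.147, 0.989, -0.0], [0.989, 0.147, 0.0], [0.0, -0.0, -1.0]]
wrist_force: [-2.6, -3.4, 0.0]
width: 0.004
gripper_force: 1.6
```

Request:
apply_moves:
  moves:
    - [0,0,-0.1,-0.0007,0.0028,0,1]
    - [0,0,-0.1,-0.0007,0.0028,0,1]
    - [0,0,0,0,0,0,1]

```text
clock: 16.08
eef_pos: [0.4412, -0.1611, 0.0576]
eef_rot: [[-0.112, 0.994, -0.0], [0.994, 0.112, 0.0], [0.0, -0.0, -1.0]]
wrist_force: [-2.3, -3.1, 0.8]
width: 0.004
gripper_force: 1.6
```

Request:
apply_moves:
  moves:
    - [0,0,-0.1,-0.0006,0.0029,0,1]
    - [0,0,-0.1,-0.0006,0.0029,0,1]
    - [0,0,0,0,0,0,1]

```text
clock: 16.45
eef_pos: [0.44, -0.1553, 0.0576]
eef_rot: [[-0.078, 0.997, -0.0], [0.997, 0.078, 0.0], [0.0, -0.0, -1.0]]
wrist_force: [-2.7, -3.0, 1.2]
width: 0.005
gripper_force: 1.6
```

Request:
apply_moves:
  moves:
    - [0,0,-0.1,-0.0005,0.0029,0,1]
    - [0,0,-0.1,-0.0005,0.0029,0,1]
    - [0,0,0,0,0,0,1]

```text
clock: 16.82
eef_pos: [0.4391, -0.1505, 0.0577]
eef_rot: [[-0.042, 0.999, 0.0], [0.999, 0.042, -0.001], [-0.001, 0.0, -1.0]]
wrist_force: [-2.7, -6.0, 0.0]
width: 0.004
gripper_force: 3.0
```

Request:
apply_moves:
  moves:
    - [0,0,-0.1,-0.0004,0.0029,0,1]
    - [0,0,-0.1,-0.0004,0.0029,0,1]
    - [0,0,0,0,0,0,1]

```text
clock: 17.2
eef_pos: [0.4383, -0.145, 0.0578]
eef_rot: [[-0.007, 1.0, 0.0], [1.0, 0.007, -0.002], [-0.002, 0.0, -1.0]]
wrist_force: [-3.5, -6.7, 1.0]
width: 0.009
gripper_force: 3.8
```

Request:
apply_moves:
  moves:
    - [0,0,-0.1,-0.0003,0.0029,0,1]
    - [0,0,-0.1,-0.0003,0.0029,0,1]
    - [0,0,0,0,0,0,1]

```text
clock: 17.58
eef_pos: [0.4375, -0.1393, 0.0577]
eef_rot: [[0.028, 1.0, 0.0], [1.0, -0.028, -0.002], [-0.002, 0.0, -1.0]]
wrist_force: [-3.2, -7.6, 0.5]
width: 0.004
gripper_force: 3.9
```

Request:
apply_moves:
  moves:
    - [0,0,-0.1,-0.0002,0.0029,0,1]
    - [0,0,0,0,0,0,1]

```text
clock: 17.82
eef_pos: [0.4372, -0.1368, 0.0577]
eef_rot: [[0.046, 0.999, 0.0], [0.999, -0.046, -0.002], [-0.002, 0.0, -1.0]]
wrist_force: [-3.9, -9.0, 1.3]
width: 0.002
gripper_force: 4.7
```

Request:
apply_moves:
  moves:
    - [0,0,-0.1,-0.0001,0.0029,0,1]
    - [0,0,0,0,0,0,1]

```text
clock: 18.08
eef_pos: [0.437, -0.1345, 0.0578]
eef_rot: [[0.064, 0.998, 0.0], [0.998, -0.064, -0.003], [-0.003, 0.0, -1.0]]
wrist_force: [-5.1, -11.1, 2.0]
width: 0.009
gripper_force: 5.6
```

Request:
apply_moves:
  moves:
    - [0,0,-0.1,0,0.0029,0,1]
    - [0,0,0,0,0,0,1]

```text
clock: 18.32
eef_pos: [0.4368, -0.1319, 0.0577]
eef_rot: [[0.082, 0.997, -0.0], [0.997, -0.082, -0.003], [-0.003, 0.0, -1.0]]
wrist_force: [-5.8, -12.4, 0.7]
width: 0.007
gripper_force: 6.6
```

Request:
apply_moves:
  moves:
    - [0,0,-0.1,0,0.0029,0,1]
    - [0,0,0,0,0,0,1]

```text
clock: 18.58
eef_pos: [0.4365, -0.1291, 0.0577]
eef_rot: [[0.099, 0.995, -0.001], [0.995, -0.099, -0.003], [-0.003, -0.0, -1.0]]
wrist_force: [-5.2, -12.3, 2.2]
width: 0.005
gripper_force: 6.7
```

Request:
apply_moves:
  moves:
    - [0,0,-0.1,0.0001,0.0029,0,1]
    - [0,0,0,0,0,0,1]
    - [0,0,0,0,0,0,1]

```text
clock: 18.95
eef_pos: [0.4364, -0.1263, 0.0576]
eef_rot: [[0.116, 0.993, -0.001], [0.993, -0.116, -0.003], [-0.003, -0.001, -1.0]]
wrist_force: [-6.3, -13.5, 1.5]
width: 0.003
gripper_force: 6.8
```

```bash
python3 - <<'E'
from h import *
im,W,cal=shot('top','top3.png');np.savez('pics/top3.npz',im=im,W=W)
im,W,cal=shot('side','side3.png');np.savez('pics/side3.npz',im=im,W=W)
im,W,cal=shot('wrist','wrist3.png');np.savez('pics/wrist3.npz',im=im,W=W)
cv2.imwrite('pics/all3.png',np.hstack([cv2.resize(cv2.imread('pics/%s3.png'%c),(400,300)) for c in('top','wrist')]))
E
```

```text
(no output)
```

View pics/all3.png

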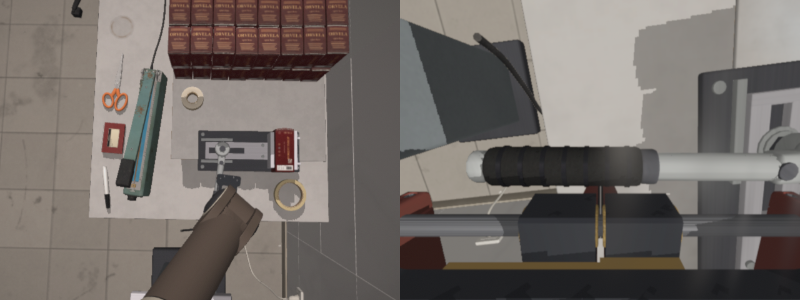

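The wrist picture shows the finger bearing on the middle of the black grip and the bar level (row about 165 of the right half). The force has levelled at about 13 N, so the handle has begun to give. I'll check the deflection from depth before going on.

```bash
cat > fit.py <<'E'
from h import *
S=np.array([.6035,-.1218])
def fit(W,x0,x1,y0,y1):
    P=W.reshape(-1,3); P=P[(P[:,2]>.080)&(P[:,2]<.1)&(P[:,0]>x0)&(P[:,0]<x1)&(P[:,1]>y0)&(P[:,1]<y1)]
    xs=np.arange(x0,x1,.004); C=[]
    for x in xs:
        Q=P[abs(P[:,0]-x)<.002]
        if len(Q)>8: C.append([x,(Q[:,1].min()+Q[:,1].max())/2])
    C=np.array(C)
    if len(C)<4: print('few',len(P));return
    k,b=np.polyfit(*C.T,1); res=C[:,1]-k*C[:,0]-b
    off=(k*S[0]+b-S[1])/np.hypot(1,k)
    print(len(C),'angle a',np.degrees(np.arctan(k)),'S offset mm',off*1e3,'click',off/.042,'rms',res.std()*1e3)
if __name__=='__main__':
    for n in('wrist3','top3'):
        fit(np.load('pics/%s.npz'%n)['W'],.40,.55,-.16,-.06)
        fit(np.load('pics/%s.npz'%n)['W'],.50,.555,-.16,-.08)
    W=np.load('pics/top0.npz')['W']; fit(W,.40,.55,-.235,-.13)
E
python3 fit.py
```

```text
38 angle a -6.544144327831635 S offset mm -0.2679462693473644 click -0.0063796730796991516 rms 1.7286250875466862
14 angle a -6.719067947895661 S offset mm -0.6055040730913105 click -0.0144167636450312 rms 0.06797449708738854
8 angle a -13.390815876382371 S offset mm -8.596555436243936 click -0.2046798913391413 rms 0.6884835521298711
6 angle a -6.266276051506915 S offset mm -0.769133155579676 click -0.018312694180468474 rms 0.27559237153876387
38 angle a 25.64197259428102 S offset mm -0.8487371459059927 click -0.020208027283476017 rms 0.5474052653127844
```

```bash
python3 - <<'E'
from h import *
a=cv2.imread('pics/top0.png')[215:295,320:420]; b=cv2.imread('pics/top3.png')[215:295,320:420]; 
w=cv2.imread('pics/wrist3.png')[150:350,440:640]
z=lambda i:cv2.resize(i,(400,300),interpolation=cv2.INTER_CUBIC)
s=cv2.imread('pics/side3.png')[170:290,240:400]
cv2.imwrite('pics/crop3.png',np.vstack([np.hstack([z(a),z(b)]),np.hstack([cv2.resize(w,(400,300)),z(s)])]))
E
```

```text
(no output)
```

View pics/crop3.png

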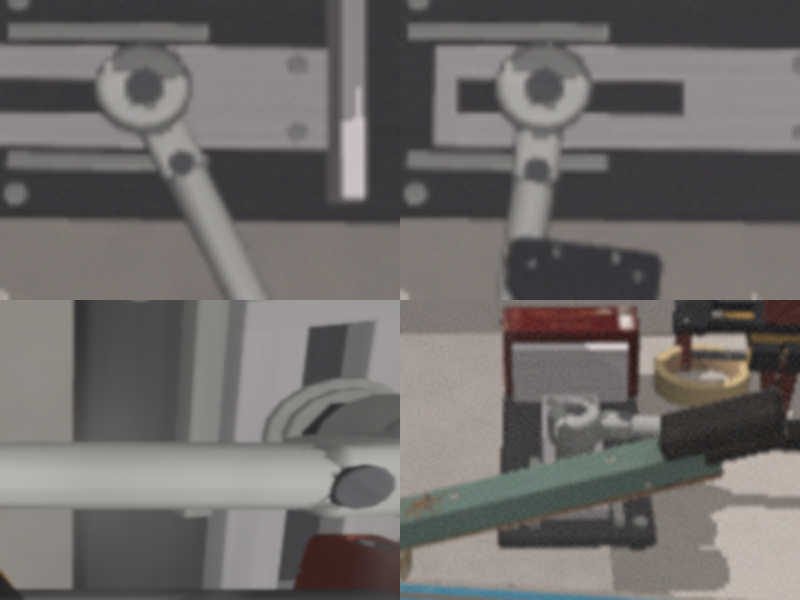

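The crop shows the head centre and the dark hinge pin: at (144,88) and (181,161) before, (544,88) and (536,168) now. The head angle can therefore be measured directly.

```bash
cat > head.py <<'E'
from h import *
from fit import fit
def dot(g,u,v,r=5):
    p=g[v-r:v+r+1,u-r:u+r+1].astype(float); y,x=np.mgrid[-r:r+1,-r:r+1]
    w=np.clip(np.percentile(p,60)-15-p,0,60)*(x*x+y*y<=r*r); return np.array([u+(w*x).sum()/w.sum(),v+(w*y).sum()/w.sum()])
def head(fn,pv):
    g=cv2.cvtColor(cv2.imread(fn),cv2.COLOR_BGR2GRAY); cal=arm.get_calibration('top')
    def world(p,z):
        r=np.array(cal['attitude'])@[(p[0]-cal['cx'])/cal['fx'],(p[1]-cal['cy'])/cal['fy'],1]; o=np.array(cal['origin']); return (o+r*(z-o[2])/r[2])[:2]
    c=dot(g,356,238,6)
    d=dot(g,*pv,4); C=world(c,.094);D=world(d,.092);e=C-D
    print(fn,c,d,C,D,'len',np.hypot(*e)*1e3,'head angle',np.degrees(np.arctan2(e[1],e[0])))
if __name__=='__main__':
    head('pics/top0.png',(365,258));head('pics/top3.png',(354,260))
E
python3 head.py
```

```text
pics/top0.png [355.63112392 237.44476465] [364.95       258.15789474] [ 0.60485925 -0.12171983] [ 0.56638911 -0.13971396] len 42.470467172642046 head angle 25.067502391564346
pics/top3.png [355.69232059 237.44181757] [353.82547771 260.23057325] [ 0.60486677 -0.12183456] [ 0.56213929 -0.11893474] len 42.825770244481994 head angle -3.882576249589871
```

Request:
apply_moves:
  moves:
    - [0,0,-0.13,0.0002,0.0029,0,1]
    - [0,0,-0.13,0.0003,0.0029,0,1]
    - [0,0,-0.13,0.0003,0.0029,0,1]
    - [0,0,0,0,0,0,1]
    - [0,0,0,0,0,0,1]
    - [0,0,0,0,0,0,1]

```text
clock: 19.85
eef_pos: [0.4361, -0.1173, 0.0573]
eef_rot: [[0.184, 0.983, -0.003], [0.983, -0.184, -0.002], [-0.003, -0.002, -1.0]]
wrist_force: [-8.5, -11.8, 2.7]
width: 0.003
gripper_force: 7.0
```

```bash
python3 - <<'E'
from h import *
from fit import fit
from head import head
im,W,c=shot('top','top4.png'); fit(W,.51,.555,-.16,-.06)
im,W,c=shot('wrist'); fit(W,.50,.555,-.16,-.06)
head('pics/top4.png',(354,260))
E
```

```text
6 angle a -13.715829835593146 S offset mm -7.066537007905891 click -0.16825088114061645 rms 0.31304456150289334
14 angle a -10.47930298331806 S offset mm -3.119141278738653 click -0.07426526854139649 rms 0.09712114390221233
pics/top4.png [355.68393327 237.43459175] [353.78594249 260.19808307] [ 0.60488012 -0.12181867] [ 0.56219881 -0.11886002] len 42.7837318444903 head angle -3.9653729761476995
```

The head has stood still at -4.0° while the handle went on to -10.5°, so the click is about 0.12 rad, within the good window. I'll hold briefly, then ease off and leave.

Request:
apply_moves:
  moves:
    - [0,0,0,0,0,0,1]
    - [0,0,0,0,0,0,1]
    - [0,0,0,0,-0.003,0,1]
    - [0,0,0,0,-0.003,0,1]
    - [0,0,0,0,-0.003,0,1]
    - [0,0,0,0,-0.004,0,1]
    - [0,0,0,0,-0.004,0,1]
    - [0,0,0,0,-0.004,0,1]
    - [0,0,0,-0.001,-0.006,0,1]
    - [0,0,0,-0.001,-0.01,0,1]

```text
clock: 21.2
eef_pos: [0.437, -0.1514, 0.0577]
eef_rot: [[0.18, 0.984, 0.001], [0.984, -0.18, 0.001], [0.001, 0.001, -1.0]]
wrist_force: [0.3, 0.5, -0.5]
width: 0.004
gripper_force: 0.0
```

Request:
apply_moves:
  moves:
    - [0,0,0,0,-0.015,0,1]
    - [0,0,0,0,-0.015,0,1]
    - [0,0,0,0,0,0.03,1]
    - [0,0,0,0,0,0.06,1]
    - [0,0,0,0,0,0.06,1]
    - [0,0,0,0,0,0.06,1]
    - [0,0,0,-0.02,0.03,0.03,1]
    - [0,0,0,-0.02,0.05,0,1]
    - [0,0,0,0,0.05,0,1]
    - [0,0,0,0,0,0,1]

```text
clock: 22.45
eef_pos: [0.3962, -0.0493, 0.298]
eef_rot: [[0.176, 0.984, 0.001], [0.984, -0.176, 0.002], [0.002, 0.001, -1.0]]
wrist_force: [0.4, -1.3, 0.1]
width: 0.007
gripper_force: 0.0
```

```bash
python3 - <<'E'
from h import *
from fit import fit
from head import head
im,W,c=shot('top','top5.png'); fit(W,.42,.555,-.16,-.06); fit(W,.51,.555,-.16,-.06)
try: head('pics/top5.png',(354,260))
except Exception as e: print(e)
for n,b in (('carton',(428,480,195,285,.088,.102)),('fence',(410,440,200,280,.074,.086)),('tape',(430,500,280,345,.015,.035))):
    S=W[b[2]:b[3],b[0]:b[1]].reshape(-1,3);S=S[(S[:,2]>b[4])&(S[:,2]<b[5])]; print(n,S[:,1].min(),S[:,1].max(),cv2.minAreaRect((S[:,:2]*1000).astype(np.float32)))
s=arm.read_state();print(s['clock'],s['wrist_force'],s['joint_velocities'])
E
```

```text
34 angle a -1.135117935395931 S offset mm 2.6612926226934026 click 0.06336411006412862 rms 1.3701795864952908
12 angle a -2.732843300996332 S offset mm 0.46911251153913364 click 0.011169345512836515 rms 0.45142936773537484
pics/top5.png [355.67727675 237.43236074] [354.4 260.3] [ 0.6048841  -0.12180613] [ 0.56202838 -0.12001167] len 42.893272470750716 head angle -2.3977042028564286
carton -0.33717072058427483 -0.27914673890749947 ((605.669677734375, -308.28680419921875), (132.41567993164062, 58.04638671875), 0.2320939600467682)
fence -0.2807308874526213 -0.26671496898728125 ((603.2662353515625, -273.6492919921875), (127.28814697265625, 13.970959663391113), 0.0865824744105339)
tape -0.38974330892055015 -0.29079546069434653 ((469.39752197265625, -340.4554138183594), (97.5948486328125, 98.95152282714844), 1.8903146982192993)
22.5 [ 1.13002114 -0.86056648  0.44279088] [ 0.02374554  0.01282367  0.05429973 -0.00909882  0.01392463 -0.00026883
  0.01308283]
```

View pics/top5.png

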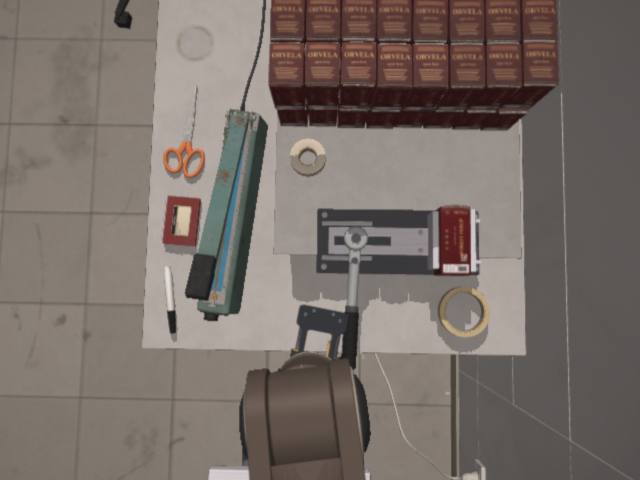

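The wrench is straight again from (356,238) to (348,350). The carton sits square between fence and stop at (455,240), the tape and labels are in place, and the arm is clear.

```bash
python3 -c "
from rig import arm
print(arm.close_job())"
```

```text
the job is handed in; nothing more can be done
None
```

I handed the job in at about 22.5 s: the carton is held snug between fence and end stop, the wrench was taken to a click of about 0.12 rad (good range 0.06 to 0.20) and let go, and the arm touches nothing, with the bystanders left in place.

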